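# Reset the tripped power box under its push-latch flap

### The job

The power box has tripped: press its yellow push-latch flap in and let go so that it pops wide open, press the green reset button underneath all the way in, then push the flap down and press it in again until it stays latched shut. Nothing is to be picked up: leave the power box and all the other things on the shelf where they stand.

Things in the scene. Friction and masses are not known exactly. Their poses are not given: they have to be found in the camera images.
- power_box: blue steel power box, loose on the shelf, about 3.5 kg, 190 (x) x 180 (y) x 85 (z) mm; origin at the centre of its underside. In its top is a well 116 mm (x) by 136 mm (y), from y = -74 to y = +62 mm and down to z = 36 mm, closed by the yellow flap. The two round sockets on its side face its -x.
- flap (a joint): angle of the yellow flap, rad: 0 to 0.01 latched shut, negative while pressed in (stop -0.06, some 7 mm at the free edge), 1.35 wide open. Push-push latch: pressed in to the stop and let go, it pops open by its spring, rises with the finger and swings on to 1.35; pushed down, pressed in to the stop and let go, it latches at 0. A black catch hangs 45 mm below its free edge at box x = +30 to +55 mm.
- flap_mark (a point): round grey thumb mark, 24 mm across, on the flap's outer (upper) face, on its middle line, 95 mm from the hinge line; moves with the flap. Pressed there the flap takes about 3 N until the stop is met; open, it is pushed from the outer face against 1.5 to 3 N. Flap: plate 110 mm wide (box x), 6 mm thick, 120 mm from hinge line to free edge; shut, its upper face is 91 mm above the box's underside.
- flap_hinge (a point): middle of the hinge line, in the middle of the flap's thickness, fixed to the power box at (0, +58, 88) mm; the hinge runs along the box's x, the shut flap reaches from it towards the box's -y, and opens upward with its free edge swinging up and towards +y. Wide open, its outer face looks to the box's +y.
- reset_button (a joint): travel of the green reset button in m, 0 released, 0.006 fully in; a spring returns it, fully in takes about 5 N.
- reset_button_top (a point): centre of the green button's upper face (round, 26 mm across, pressed straight down), at (-28, -26, 58) mm of the power box, in the well under the flap, 27 mm below the box top; the black ring around it is 42 mm across. The centre is 84 mm from the hinge line.
- case: aluminium case with hinged lid and twin latches, 220 x 300 x 112 mm, origin at the centre of its underside; leave alone
- vice_grip: steel vice grip lying flat, 215 mm long along its x (jaws to +x), 50 mm wide, 16 mm high, origin under its pivot; leave alone
- awl: awl lying along its x, black plastic handle 26 mm thick at -x, steel point at +x, 160 mm long, origin on the shelf under its ferrule; leave alone
- bowl: white ceramic bowl, 130 mm across, 55 mm high, origin under its centre; leave alone
- acrylic_box: clear acrylic box with snap lid, 92 x 72 x 41 mm, brass bits inside, origin under its centre; leave alone
- tape_roll: yellow tape roll lying flat, 90 mm across, 24 mm high, origin under its centre; leave alone

How it is judged:
By the outcome, as a careful person would: the job done as asked, in the order asked, and still so for the second after the job is handed in, with the robot touching nothing.
It also fails if it takes over 58 s, if anything falls off the work surface, if the arm or the gripper's body presses on something with over 40 N, if the wrist force passes 120 N, or if a joint passes its speed limit or range.

### The arm

A 6-joint arm with a two-finger parallel gripper is mounted at the origin on the work surface. World frame = base frame: x ahead of the robot, y to its left, z up, the work surface at z = 0. Lengths are in m, angles in rad, forces in N, time in s.
With the tool pointing down it reaches from about 0.3 to 0.775 m from the base axis. Payload 14.6 kg.
Tool frame: the origin (TCP) lies at the very end of the fingers, on their centre line; the grasp point (between the pads) lies 19 mm behind it (grip_depth is the distance from the TCP to the grasp point, in m); y points along the fingers, x is the direction in which the jaws open and shut, and the axes are right-handed (so a half turn about y gives the same grasp; the last joint's range is limited). The gripper opens to 85 mm and grips with 20 to 120 N. Pads are 22 mm wide; open, the fingers measure 114 mm over their backs; the gripper's body (76 mm by 85 mm) begins 54 mm behind the grasp point. The pads swing forward as they close: fully open they stand 13 mm farther back than shut.
Start: joints at [-1.265, 0.3, 1.521, -0, 1.321, -0.067], TCP at [0.2, -0.512, 0.231] pointing down, gripper open.
Joint ranges: [-3.03, 3.03], [-0.79, 2.21], [0.23, 2.52], [-1.04, 4.18], [0, 3.07], [-2.55, 2.55]. Speed limits (rad/s): [2.22, 2.22, 2.57, 3.14, 3.14, 3.14].

### API

Orientations are given as a rotation vector (axis times angle).
In Python, from workcell import * gives the robot as it stands.
- The arm moves only by the tool step_arm, never from a script. Its argument "increments" is a list that holds one entry, the list of rows, each a list of 7 numbers: the turn, a rotation vector about the world's x, y, z in degrees, then the shift along the world's x, y, z in mm, then the closure, from -1 (fully open) to 1 (shut). A call has 1 to 5 rows; each row shifts and turns the commanded pose from where the row before left it; what a row does not reach is not made up. A row lasts 1/8 s, in which the tool goes at most 62.5 mm and 10.7 degrees, less where a joint would pass 70% of its speed; a pose out of reach is approached as far as the arm can. A call with a gripper value outside its range is refused whole. The fingers move at their own pace and stop on an object; "force" is the grip in N (left out, the last holds). Time passes only in rows, so rows that do not move let the fingers close. It gives the time, the measured TCP pose, the force and the opening at its end, in the units of the state.
- state(): the state, without advancing time (a new reading comes with each control period).
- capture(name): name is "scene" or "top"; returns (picture, depth): 480x640x3 uint8, blue, green, red; 480x640 float32, m along the optical axis (not along the pixel's ray), 0 where there is no reading.
- camera_model(name): a dict with "fx", "fy", "cx", "cy" (pixels), "world_from_camera" (4x4, takes a point from camera to world coordinates). Camera axes: x right, y down, z forward; pixel columns grow to the right and rows downward; lengths in m; the calibration is good to about 2 mm. A picture is of the moment at which its call begins. camera_model takes no time and is no camera call.
- finish_job(): hands the job in, once; it reports no verdict.
The state is a dict: "clock": time; "joint_pos": joint angles; "qvel": joint speeds; "tau": joint torques, N m; "eef_pos": TCP position; "tcp_rot": TCP orientation; "ft_force": force on the tool from outside, world axes, zero at the start; "moment": the same for the moment, N m; "finger_gap": finger opening in m.
Only numpy, scipy, OpenCV 4.12 (cv2) and the standard library are available. Lean on these libraries where they do the work, as an engineer would, in place of code of your own. Each camera call takes 0.05 s, during which the arm holds its last target. There are 200 camera calls.

## Working session

There is one attempt and no reset: what is moved stays moved. The work goes in short steps, Python scripts to look and compute and a tool call to move; the robot and the scene stay as the last step left them, time stands still between calls to the robot, and variables do not carry over. Pictures are saved under pics/ and viewed, about 8 in all and at most 12, crops included, and the job is handed in when it is done.

Besides the shell and the picture viewer there is one more tool, called after "Emit:" as a command line: name --argument value ..., lists and objects as JSON in quotes. step_arm: Moves the arm, as the interface text tells. Its arguments: {"type":"object","properties":{"increments":{"type":"array","items":{"type":"array","items":{"type":"array","items":{"type":"number"}}}},"force":{"type":"number"}},"required":["increments"]}

```bash
mkdir -p pics; ls; cat > h.py <<'E'
from workcell import *
import numpy as np, cv2
def snap(n):
    im,d=capture(n); np.save(f'pics/{n}_d.npy',d); cv2.imwrite(f'pics/{n}_last.png',im); return im,d
def w(n,u,v,d):
    m=camera_model(n); T=np.array(m['world_from_camera'])
    p=np.array([(u-m['cx'])/m['fx']*d,(v-m['cy'])/m['fy']*d,d,1]); return (T@p)[:3]
def proj(n,P):
    m=camera_model(n); T=np.linalg.inv(np.array(m['world_from_camera'])); p=T@np.append(P,1)
    return m['fx']*p[0]/p[2]+m['cx'],m['fy']*p[1]/p[2]+m['cy']
E
python3 - <<'E'
from h import *
for n in('scene','top'):
    im,d=snap(n); cv2.imwrite(f'pics/{n}1.png',im); print(np.round(camera_model(n)['world_from_camera'],3))
print(state())
E
```

```text
pics
[[ 0.692  0.515 -0.506  1.074]
 [ 0.722 -0.477  0.502 -0.501]
 [ 0.018 -0.712 -0.702  0.843]
 [ 0.     0.     0.     1.   ]]
[[-0.028 -0.999  0.044  0.467]
 [-1.     0.027 -0.01   0.042]
 [ 0.009 -0.045 -0.999  1.315]
 [ 0.     0.     0.     1.   ]]
{'clock': 0.1, 'joint_pos': array([-1.26463412e+00,  3.00400521e-01,  1.52153786e+00,  5.79596176e-07,
        1.32072732e+00, -6.66133770e-02]), 'qvel': array([ 0.00044378, -0.00324857, -0.00206231,  0.00033228, -0.0012535 ,
        0.00028112]), 'tau': array([ 2.67327187e-04, -5.44372165e+01, -3.62369156e+01, -1.00735504e-04,
        3.03158900e-03, -1.65668985e-05]), 'eef_pos': array([ 0.200234  , -0.5120161 ,  0.23077832]), 'tcp_rot': array([-1.36212653,  0.93097289, -0.92958094]), 'ft_force': array([-0.91243269,  0.35271389, -0.68187185]), 'moment': array([ 0.02915842,  0.00802604, -0.02659689]), 'finger_gap': 0.08526713037604737}
```

View pics/top1.png

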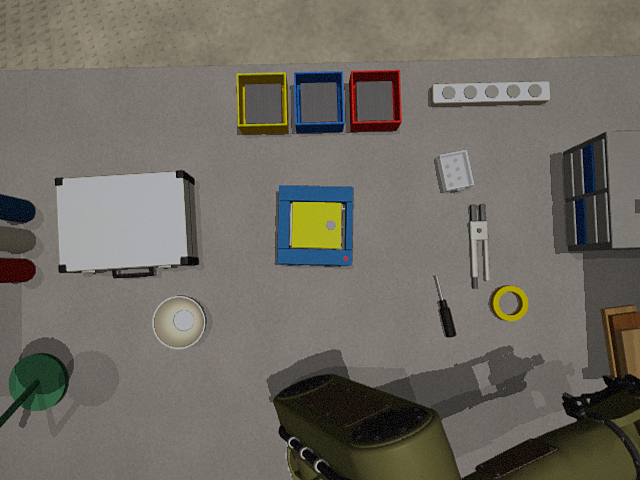

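View pics/scene1.png

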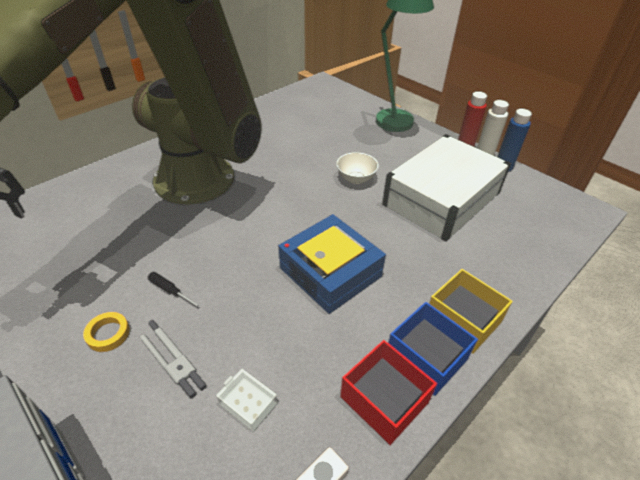

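The box stands nearly square to the world: the mark is at about (331,226) in the top view and the hinge is on the left (+y). Next I'll measure the pose.

```bash
python3 - <<'E'
from h import *
im=cv2.imread('pics/top_last.png'); d=np.load('pics/top_d.npy')
P=[];
for v in range(170,285):
    for u in range(260,375):
        if d[v,u]>0:
            p=w('top',u,v,d[v,u])
            if .078<p[2]<.1: P.append(p)
P=np.array(P); c,s,a=cv2.minAreaRect((P[:,:2]*1000).astype(np.float32)); print(c,s,a,len(P),np.median(P[:,2]))
hsv=cv2.cvtColor(im,cv2.COLOR_BGR2HSV)[180:270,270:360]
Y=(cv2.inRange(hsv,(24,120,80),(36,255,255)))
v,u=np.nonzero(Y); q=np.array([w('top',uu+270,vv+180,d[vv+180,uu+270]) for uu,vv in zip(u,v)])
print('yellow',cv2.minAreaRect((q[:,:2]*1000).astype(np.float32)),np.median(q[:,2]))
B=cv2.inRange(hsv,(95,80,40),(125,255,255))
cr=cv2.resize(im[175:275,265:365],(600,600),interpolation=cv2.INTER_CUBIC); cv2.imwrite('pics/crop.png',cr)
E
```

```text
Traceback (most recent call last):
  File "h.py", line 6, in w
    m=camera_model(n); T=np.array(m['world_from_camera'])
ValueError: time passes only in moves, steps and waits
```

```bash
sed -i 's/^def snap/import functools\ncamera_model=functools.lru_cache(None)(camera_model)\ndef snap/' h.py; python3 - <<'E'
from h import *
im=cv2.imread('pics/top_last.png'); d=np.load('pics/top_d.npy')
P=[];
for v in range(170,285):
    for u in range(260,375):
        if d[v,u]>0:
            p=w('top',u,v,d[v,u])
            if .078<p[2]<.1: P.append(p)
P=np.array(P); c,s,a=cv2.minAreaRect((P[:,:2]*1000).astype(np.float32)); print(c,s,a,len(P),np.median(P[:,2]))
hsv=cv2.cvtColor(im,cv2.COLOR_BGR2HSV)[180:270,270:360]
Y=(cv2.inRange(hsv,(24,120,80),(36,255,255)))
v,u=np.nonzero(Y); q=np.array([w('top',uu+270,vv+180,d[vv+180,uu+270]) for uu,vv in zip(u,v)])
print('yellow',cv2.minAreaRect((q[:,:2]*1000).astype(np.float32)),np.median(q[:,2]))
cr=cv2.resize(im[175:275,265:365],(600,600),interpolation=cv2.INTER_CUBIC); cv2.imwrite('pics/crop.png',cr)
E
```

```text
(568.5390014648438, 38.277095794677734) (180.1896209716797, 190.83114624023438) 87.16493225097656 5513 0.08803567403552415
yellow ((546.543212890625, 38.18430709838867), (120.16194915771484, 159.93453979492188), 86.98575592041016) 0.09210852239716005
```

View pics/crop.png

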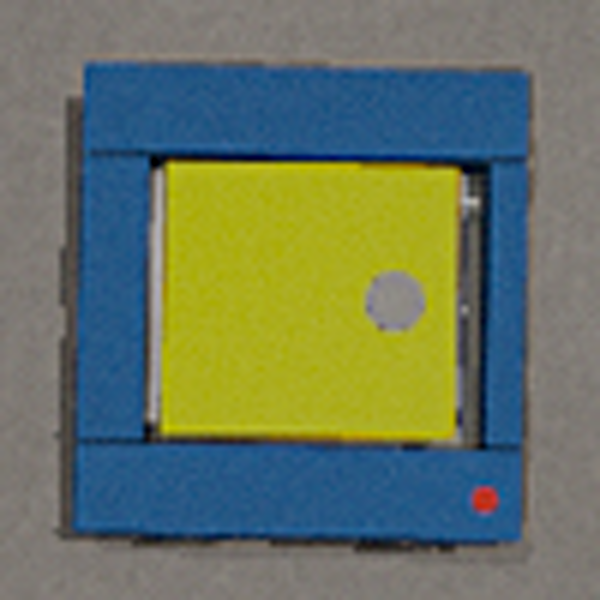

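```bash
python3 - <<'E'
from h import *
from scipy.spatial.transform import Rotation as R
d=np.load('pics/top_d.npy'); print(w('top',330.8,225,d[225,331]))
M=R.from_rotvec(state()['tcp_rot']).as_matrix(); print(M.round(3))
a=np.radians(-2.84);c=np.array([.5685,.0383]);r=np.array([[np.cos(a),-np.sin(a)],[np.sin(a),np.cos(a)]])
for p in [(0,-37),(-28,-26),(0,58)]: print(p,(c+r@np.array(p)/1000).round(4))
E
```

```text
[5.65059316e-01 5.18977031e-04 9.34716252e-02]
[[ 0.364 -0.     0.931]
 [-0.931  0.001  0.364]
 [-0.001 -1.     0.   ]]
(0, -37) [0.5667 0.0013]
(-28, -26) [0.5392 0.0137]
(0, 58) [0.5714 0.0962]
```

Emit:
step_arm --increments '[[[0,0,0,36,51,0,1],[0,0,0,36,51,0,1],[0,0,0,36,51,0,1],[0,0,0,36,51,0,1],[0,0,0,36,51,0,1]]]'

```text
clock: 0.72
eef_pos: [0.3811, -0.2554, 0.2312]
tcp_rot: [-1.363, 0.931, -0.93]
ft_force: [0.6, -1.0, 0.1]
finger_gap: 0.0004
```

Emit:
step_arm --increments '[[[0,0,-8,38,51,-10,1],[0,0,-8,38,51,-20,1],[0,0,-8,38,51,-20,1],[0,0,0,38,51,-20,1],[0,0,0,33,52,-20,1]]]'

```text
clock: 1.35
eef_pos: [0.5568, -0.0123, 0.1451]
tcp_rot: [-1.187, 1.243, -1.243]
ft_force: [0.7, -0.7, -0.0]
finger_gap: 0.0001
```

Emit:
step_arm --increments '[[[0,0,0,0,0,-20,1],[0,0,0,0,0,-20,1],[0,0,0,0,0,0,1]]]'

```text
clock: 1.72
eef_pos: [0.5551, -0.0139, 0.1046]
tcp_rot: [-1.189, 1.245, -1.241]
ft_force: [1.1, -0.0, 0.5]
finger_gap: 0.0001
```

```bash
python3 - <<'E'
from h import *
im,d=snap('scene'); x,y=map(int,proj('scene',[.567,.01,.1])); print(x,y,state()['eef_pos'],state()['ft_force'])
cv2.imwrite('pics/s2.png',cv2.resize(im[y-120:y+80,x-120:x+120],(800,667))[:600])
E
```

```text
322 249 [ 0.55570379 -0.0140905   0.10583089] [ 0.47686183  0.06348974 -0.08091848]
```

View pics/s2.png

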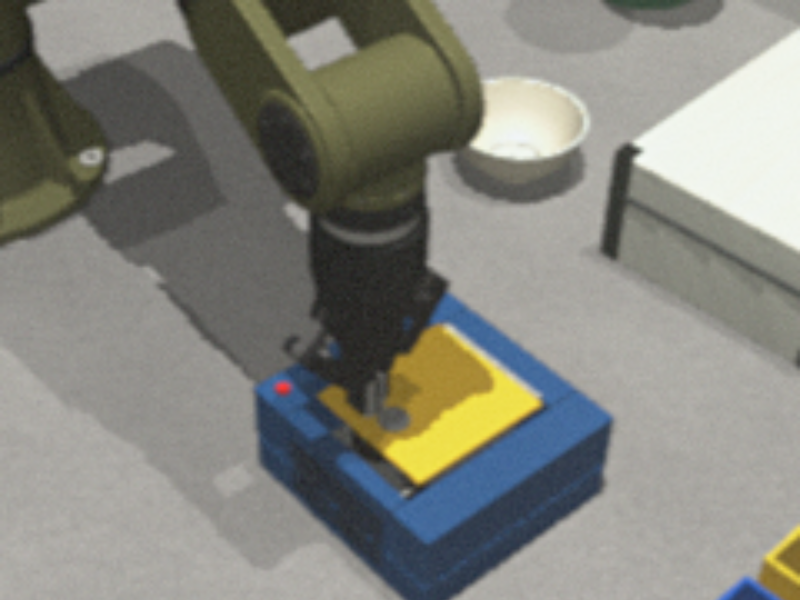

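The picture shows the closed fingers just short of the grey mark, on its near (−x, −y) side. I'll shift over it and press.

Emit:
step_arm --increments '[[[0,0,0,11,15,-5,1],[0,0,0,0,0,-8,1],[0,0,0,0,0,-3,1],[0,0,0,0,0,-3,1]]]'

```text
clock: 2.28
eef_pos: [0.5671, 0.001, 0.0872]
tcp_rot: [-1.186, 1.243, -1.243]
ft_force: [-0.1, 2.3, 3.7]
finger_gap: -0.0002
```

Emit:
step_arm --increments '[[[0,0,0,0,0,-2,1],[0,0,0,0,0,-1,1],[0,0,0,0,0,0,1]]]'

```text
clock: 2.65
eef_pos: [0.5671, 0.0009, 0.0849]
tcp_rot: [-1.186, 1.243, -1.243]
ft_force: [-3.6, 3.0, 10.0]
finger_gap: 0.0001
```

At 10 N the stop is met, so I'll let go and retreat up and towards −y.

Emit:
step_arm --increments '[[[0,0,0,0,0,-0.5,1],[0,0,0,0,0,8,1],[0,0,0,0,0,10,1],[0,0,0,0,-10,15,1],[0,0,0,0,-25,20,1]]]'

```text
clock: 3.28
eef_pos: [0.5667, -0.0346, 0.1374]
tcp_rot: [-1.188, 1.243, -1.242]
ft_force: [-0.3, -0.2, 0.3]
finger_gap: 0.0001
```

Emit:
step_arm --increments '[[[0,0,0,0,-30,20,1],[0,0,0,0,-40,20,1],[0,0,0,0,-40,10,1],[0,0,0,0,-40,0,1],[0,0,0,0,0,0,1]]]'

```text
clock: 3.9
eef_pos: [0.5663, -0.187, 0.187]
tcp_rot: [-1.186, 1.245, -1.246]
ft_force: [0.3, 0.7, -0.4]
finger_gap: -0.0003
```

```bash
python3 - <<'E'
from h import *
im,d=snap('scene'); it,dt=snap('top'); x,y=320,235; print(state()['eef_pos'],state()['ft_force'])
a=cv2.resize(im[y-110:y+90,x-100:x+100],(400,400)); b=cv2.resize(it[170:290,260:380],(400,400))
cv2.imwrite('pics/s3.png',np.hstack([a,b]))
E
```

```text
[ 0.56657508 -0.184448    0.18673051] [ 0.136962  -0.3682355  0.0233241]
```

View pics/s3.png

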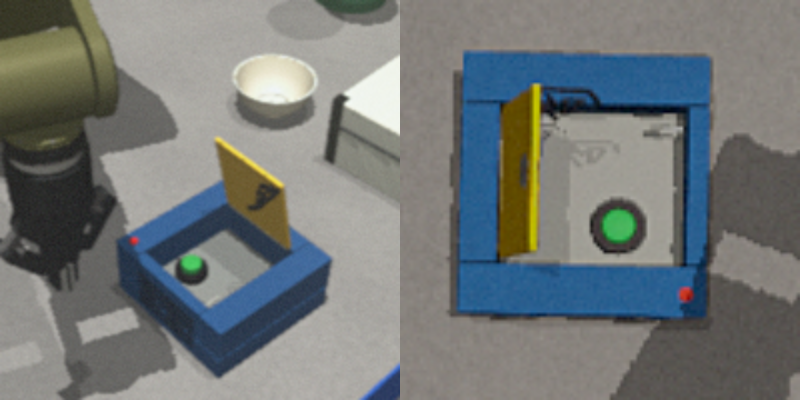

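The flap is wide open and the button is clear; it is at about (325.4, 237.8) in the top picture. The box hasn't visibly moved. I'll lean the tool 12° away from the flap and go over the button.

```bash
python3 - <<'E'
from h import *
d=np.load('pics/top_d.npy'); print(w('top',325.4,237.8,d[238,325]), proj('top',[.5392,.0137,.058]))
E
```

```text
[0.53666372 0.01353203 0.05962023] (np.float64(325.2885968387044), np.float64(236.80884932701608))
```

Emit:
step_arm --increments '[[[6,0,0,-7,50,-10,1],[6,0,0,-7,50,-10,1],[0,0,0,-7,50,-20,1],[0,0,0,-7,52,-20,1],[0,0,0,0,0,-20,1]]]'

```text
clock: 4.62
eef_pos: [0.538, 0.0217, 0.1064]
tcp_rot: [-1.037, 1.335, -1.079]
ft_force: [0.1, -0.3, -0.0]
finger_gap: -0.0002
```

Emit:
step_arm --increments '[[[0,0,0,0,-3,-20,1],[0,0,0,0,0,-18,1],[0,0,0,0,0,-5,1],[0,0,0,0,0,-4,1],[0,0,0,0,0,0,1]]]'

```text
clock: 5.25
eef_pos: [0.5391, 0.0149, 0.0598]
tcp_rot: [-1.034, 1.338, -1.084]
ft_force: [0.2, -0.1, -0.7]
finger_gap: 0.0
```

Emit:
step_arm --increments '[[[0,0,0,0,4,0,1],[0,0,0,0,0,-2,1],[0,0,0,0,0,-2,1],[0,0,0,0,0,-1,1],[0,0,0,0,0,0,1]]]'

```text
clock: 5.88
eef_pos: [0.5391, 0.019, 0.0547]
tcp_rot: [-1.034, 1.338, -1.083]
ft_force: [1.4, 2.5, 4.6]
finger_gap: 0.0002
```

Emit:
step_arm --increments '[[[0,0,0,0,0,-1,1],[0,0,0,0,0,-1,1],[0,0,0,0,0,-1,1],[0,0,0,0,0,0,1]]]'

```text
clock: 6.38
eef_pos: [0.5393, 0.019, 0.0527]
tcp_rot: [-1.034, 1.337, -1.083]
ft_force: [-3.8, 2.6, 17.2]
finger_gap: 0.0001
```

Held against a firm stop at 17 N, with the tip at the depth expected for fully in. I'll lift clear, then pass over to the outer side of the flap.

Emit:
step_arm --increments '[[[0,0,0,0,0,15,1],[0,0,0,0,-15,45,1],[0,0,0,0,-15,50,1],[-6,0,0,8,0,50,1],[-6,0,0,8,0,45,1]]]'

```text
clock: 7.0
eef_pos: [0.5548, -0.012, 0.2587]
tcp_rot: [-1.189, 1.242, -1.248]
ft_force: [1.2, -0.2, -0.4]
finger_gap: -0.0003
```

Emit:
step_arm --increments '[[[0,0,0,8,20,15,1],[0,0,0,4,50,0,1],[0,0,0,4,50,0,1],[0,0,0,0,25,0,1],[0,0,0,0,0,0,1]]]'

```text
clock: 7.62
eef_pos: [0.5706, 0.135, 0.2712]
tcp_rot: [-1.189, 1.242, -1.242]
ft_force: [0.2, -0.2, 0.6]
finger_gap: -0.0
```

Emit:
step_arm --increments '[[[0,0,0,0,0,-40,1],[0,0,0,0,0,-40,1],[0,0,0,0,-25,0,1],[0,0,0,0,-15,0,1],[0,0,0,0,0,0,1]]]'

```text
clock: 8.25
eef_pos: [0.5712, 0.0925, 0.1922]
tcp_rot: [-1.185, 1.244, -1.245]
ft_force: [0.3, 0.3, -0.2]
finger_gap: -0.0004
```

```bash
python3 - <<'E'
from h import *
im,d=snap('scene'); it,dt=snap('top'); x,y=320,235; print(state()['eef_pos'],state()['ft_force'])
a=cv2.resize(im[y-110:y+90,x-100:x+100],(400,400)); b=cv2.resize(it[170:290,260:380],(400,400))
cv2.imwrite('pics/s4.png',np.hstack([a,b]))
E
```

```text
[0.57110807 0.09386052 0.19205702] [-0.79504419  0.41956854 -0.3979194 ]
```

View pics/s4.png

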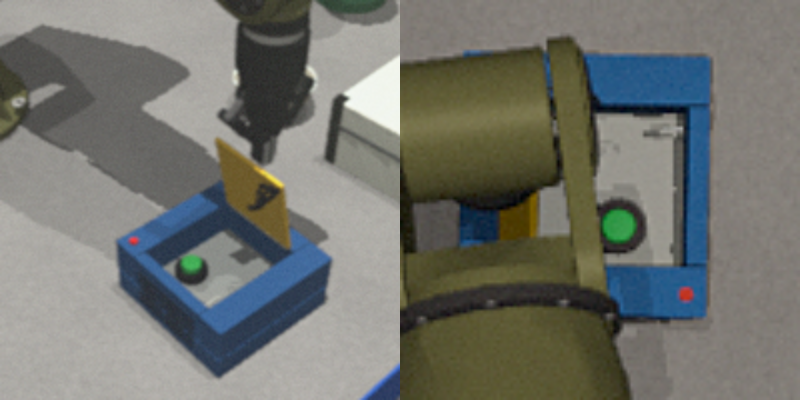

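The fingers stand on the flap's outer side, clear of it, and the box hasn't moved. Now I'll swing it down along the arc.

Emit:
step_arm --increments '[[[0,0,0,-1,-22,-6,1],[0,0,0,-1,-15,-6,1],[0,0,0,0,-11,-7,1],[0,0,0,-1,-10,-8,1],[0,0,0,0,-9,-9,1]]]'

```text
clock: 8.98
eef_pos: [0.5679, 0.0264, 0.1551]
tcp_rot: [-1.187, 1.243, -1.243]
ft_force: [-0.7, 0.4, 2.7]
finger_gap: 0.0001
```

Emit:
step_arm --increments '[[[0,0,0,-1,-8,-11,1],[0,0,0,0,-6,-12,1],[0,0,0,0,-5,-12,1],[0,0,0,0,-3,-11,1],[0,0,0,0,-1,-9,1]]]'

```text
clock: 9.6
eef_pos: [0.5668, 0.0037, 0.0997]
tcp_rot: [-1.188, 1.243, -1.243]
ft_force: [-1.6, -2.2, 4.4]
finger_gap: -0.0001
```

Emit:
step_arm --increments '[[[0,0,0,0,-2,-6,1],[0,0,0,0,0,-5,1],[0,0,0,0,0,-3,1],[0,0,0,0,0,-2,1],[0,0,0,0,0,0,1]]]'

```text
clock: 10.22
eef_pos: [0.567, 0.002, 0.0851]
tcp_rot: [-1.187, 1.243, -1.243]
ft_force: [-3.2, 0.6, 9.1]
finger_gap: -0.0001
```

One more mm, the same stop as before, and then let go slowly.

Emit:
step_arm --increments '[[[0,0,0,0,0,-1,1],[0,0,0,0,0,0,1]]]'

```text
clock: 10.48
eef_pos: [0.5671, 0.0021, 0.0847]
tcp_rot: [-1.186, 1.242, -1.243]
ft_force: [-7.2, 1.2, 15.6]
finger_gap: 0.0001
```

Emit:
step_arm --increments '[[[0,0,0,0,0,4,1],[0,0,0,0,0,5,1],[0,0,0,0,0,15,1],[0,0,0,0,0,30,1],[0,0,0,0,-30,30,1]]]'

```text
clock: 11.1
eef_pos: [0.5669, -0.0273, 0.1691]
tcp_rot: [-1.188, 1.241, -1.241]
ft_force: [0.1, -0.1, 0.4]
finger_gap: -0.0
```

Emit:
step_arm --increments '[[[0,0,0,0,-50,20,1],[0,0,0,0,-50,10,1],[0,0,0,0,-50,0,1],[0,0,0,0,0,0,1],[0,0,0,0,0,0,1]]]'

```text
clock: 11.72
eef_pos: [0.5669, -0.1778, 0.1979]
tcp_rot: [-1.187, 1.243, -1.243]
ft_force: [0.5, 0.3, 0.8]
finger_gap: -0.0001
```

```bash
python3 - <<'E'
from h import *
im,d=snap('scene'); it,dt=snap('top'); x,y=320,235; print(state()['eef_pos'],state()['ft_force'])
print([w('top',u,v,dt[v,u]).round(4) for u,v in((305,215),(338,215),(331,225))])
a=cv2.resize(im[y-110:y+90,x-100:x+100],(400,400)); b=cv2.resize(it[170:290,260:380],(400,400))
cv2.imwrite('pics/s5.png',np.hstack([a,b]))
E
```

```text
[ 0.56704609 -0.17708719  0.19780951] [0.41441971 1.61572589 1.05593688]
[array([0.5908, 0.0615, 0.093 ]), array([ 0.5887, -0.0175,  0.0918]), array([5.65e-01, 1.00e-04, 9.40e-02])]
```

View pics/s5.png

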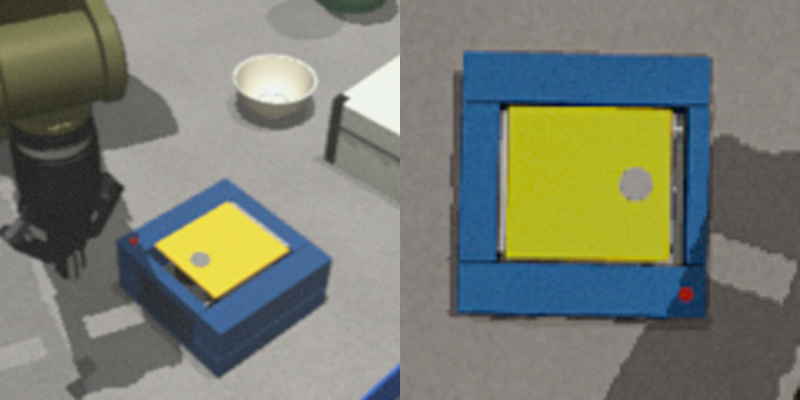

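The flap lies flat and shut (z ≈ 0.092 to 0.094, as at the start), and the box and the bowl and case beside it look unmoved. I'll hand it in.

```bash
python3 -c "
from workcell import *
print(finish_job())"
```

```text
the job is handed in; nothing more can be done
None
```

The job is done and handed in at about 12 s on the clock. I pressed the flap in to its stop (10 N) and let go, and it popped wide open. I then pressed the green button, swung the flap down from its outer side, pressed it in to the same stop (15.6 N) and let go.

**Flap:** the last pictures show it flat and shut. Its height reads 92–94 mm from the depth image, the same as before I started, within the 2 mm calibration.

**Button:** I have no direct reading of its travel. I take it as fully in because the tip met a firm stop at 17 N (about 5 N is needed) at the expected depth.

**Red lamp:** the red dot on the box top was still red afterwards. Its meaning isn't given, so I did not count it either way.

**Surroundings:** the box, and the bowl and case next to it, show no visible shift. I didn't check the other things in the last pictures, but the arm passed well above them. At hand-in the gripper was clear of everything, with only about 1–2 N of noise on the force reading.

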